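# Unlock the gauge shuttle and run it out to its stop

### The arm

A 7-joint arm with a two-finger parallel gripper is mounted at the origin on a cart in front of the work surface, level with it; the furniture and walls round the work are solid. World frame = base frame: x ahead of the robot, y to its left, z up, the work surface at z = 0. Lengths are in m, angles in rad, forces in N, time in s.
With the tool pointing down it reaches from about 0.425 to 0.925 m from the base axis. Payload 6.8 kg.
Tool frame: the origin (TCP) lies between the finger pads; the fingertips stand 17 mm ahead of it and the grasp point (between the pads) lies 2 mm behind it; x points along the fingers, y is the direction in which the jaws open and shut, and the axes are right-handed (so a half turn about x gives the same grasp; the last joint's range is limited). The gripper opens to 88 mm and grips with 3 to 60 N. Pads are 20 mm wide; open, the fingers measure 115 mm over their backs; the gripper's body (75 mm by 178 mm) begins 61 mm behind the grasp point.
Start: joints at [-1.242, 0.477, 0.022, 1.555, -0.011, 1.109, -0.083], TCP at [0.286, 0.612, 0.24] pointing down, gripper open.
Joint ranges: [-2.96, 2.96], [-0.34, 2.1], [-1.41, 1.46], [0.24, 2.44], [-1.37, 4.51], [0.17, 1.92], [-2.96, 2.96]. Speed limits (rad/s): [2.39, 2.39, 3.14, 3.14, 3.14, 3.14, 3.14].

### API

Orientations are given as a rotation vector (axis times angle).
In Python, from rig import robot gives the robot as it stands. Calls block until the motion is done:
- robot.move_to(position, orientation): joint-space move of the TCP to a pose.
- robot.move_l(position, rotation=None, velocity=0.15, force_limit=None): straight line of the TCP; rotation=None keeps the orientation; velocity is the mean speed in m/s. With force_limit (N) it stops when the force on the tool has changed by that much, and returns True; else False.
- robot.move_joints(angles): joint-space move.
- robot.command_gripper(opening): finger opening in m; the grip force is fixed at half the most; returns when the fingers have stopped.
- robot.hold(seconds).
- robot.inverse_kinematics(position, orientation): joint angles nearest the present ones, or None.
- robot.sense(): the state.
- robot.camera(name): name is "scene" or "top" or "wrist"; returns a dict with "color" (480x640x3 uint8, red, green, blue), "K" (3x3 intrinsics, pixels), "R" (3x3) and "t" (3): a world point X has camera coordinates R X + t. Camera axes: x right, y down, z forward; pixel columns grow to the right and rows downward; lengths in m; the calibration is good to about 2 mm. A picture is of the moment at which its call begins. There is no depth.
A pose or a line that the arm cannot do raises robot.MotionError and nothing moves.
- robot.close_job(): hands the job in, once; it reports no verdict.
The state is a dict: "t": time; "qpos": joint angles; "qd": joint speeds; "effort": joint torques, N m; "tcp_pos": TCP position; "tcp_rot": TCP orientation; "contact_force": force on the tool from outside, world axes, zero at the start; "ft_torque": the same for the moment, N m; "finger_gap": finger opening in m.
Only numpy, scipy, OpenCV 4.12 (cv2) and the standard library are available. Lean on these libraries where they do the work, as an engineer would, in place of code of your own. Each camera call takes 0.05 s, during which the arm holds its last target.

### The job

The sliding shuttle of the gauging fixture is locked by a looped spring clip through its cross-drilled lock pin. Pull the clip sideways out of the pin by its loop and put it in the open metal tray, then slide the shuttle by its upright grip fully home against its end stop, without slamming it and with the housing still seated in its nest. Leave the other loose things alone.

Things in the scene. Friction and masses are not known exactly. Their poses are not given: they have to be found in the camera images.
- fixture: Fixed gauging fixture, turned about 1 rad clockwise. Origin on the surface; z up; at yaw 0 its +x would point away from the robot, +y to the left. In mm in this frame: steel base x -50..90, y -150..125, z 0..12; grey column x 60..86, y 11..122, to z 133; clip bracket x -6..30, y 80..94, to z 76; end stop block y -137..-127, to z 32
- gauge_edge (a point): middle of the lower front edge of the overhanging gauge arm and head: in mm of the fixture x -50..86, y 8..125, z 113..133 and above that y 32..125 up to z 170. It covers pin and clip from above (edge 12 mm in front of the loop's centre): take the loop about 10 mm in front of its centre, the tool leaning 40 to 48 degrees, hand towards fixture -x, fingers pointing to +x and down
- clip: Loose spring clip (R-clip, about 60 g), all steel, with a thick round loop. Origin: centre of the loop, a ring of 36 outer diameter, 10 mm thick along clip y, upright in the clip's x-z plane. Grip it across the 10 mm (fingers closing along y). Straight leg, 5 diameter, along clip +x; sprung bowed leg below it (to z -14) grips the pin from below.
- clip_tip (a point): far end of the clip's straight leg, 70.5 mm along clip +x from the loop centre. To free the clip pull it along clip -x (fixture -x): the spring resists with some 5 to 18 N over the first 15 mm, the leg is clear of the pin after 32 mm
- pin_hole (a point): centre of the cross hole (along fixture x, about 7 mm) in the lock pin: steel, 18 mm diameter, axis along fixture y, 58 mm above the surface. Part of the shuttle, moves with it. Seated, the clip's loop centre is 48 mm from here along fixture -x and hangs about 4 mm lower
- shuttle (a joint): travel of the shuttle in m: 0 = locked under the gauge arm, 0.080 = against its end stop; grows as the shuttle moves along the fixture's -y. Friction about 3 N; while the clip is in, it is blocked after about 3 mm
- grip_top (a point): centre of the top of the shuttle's upright steel grip, a post 14 mm along fixture x, 20 mm along y and 65 mm tall, standing in the open on the shuttle (64 x 100 mm plate, top at z 30 mm); its top is 94 mm above the surface. Grip it across the 14 mm from above
- housing: round metal housing, 46 diameter, 36 tall, loose, standing in an 8 mm deep round nest in the shuttle. Origin: centre of its underside (32 mm above the surface)
- tray: open aluminium tray, fixed, 150 x 150 x 22 mm high, walls 4 mm, floor about 5 mm. Origin: centre of its underside
- turntable: bystander: small round grey turntable, 85 diameter, 40 tall; origin centre of underside. The tray and the turntable swap sides from run to run
- v_block: bystander: steel V-block, 33 x 40 x 34 mm, origin centre of underside
- spare_housing: bystander: another round housing, 46 diameter, 38 tall, standing on the surface, origin centre of underside

How it is judged:
On the way, in this order (a step that is already met when the one before it is completed fails the run):
1. the clip is drawn out of the pin, the shuttle still in its locked place (distance between clip and pin_hole above 0.085 m and value of joint shuttle below 0.008 m), for 0.1 s.
2. the clip lies in the tray, the shuttle still in its locked place (x of clip in the frame of tray between -0.068 and 0.068 m and y of clip in the frame of tray between -0.068 and 0.068 m and x of clip_tip in the frame of tray between -0.073 and 0.073 m and y of clip_tip in the frame of tray between -0.073 and 0.073 m and z of each of clip, clip_tip in the frame of tray below 0.032 m and contact force between the fingers and clip below 0.05 N and value of joint shuttle below 0.008 m), for 0.2 s.
3. the shuttle is at its end stop (value of joint shuttle above 0.078 m), for 0.2 s.
At the end, for the whole second after the job is handed in: The shuttle is within 2 mm of its end stop (joint above 0.078 m), the clip lies released and still inside the tray, wholly within its walls, and the housing still sits upright at the bottom of its nest on the shuttle (value of joint shuttle above 0.078 m and x of clip in the frame of tray between -0.068 and 0.068 m and y of clip in the frame of tray between -0.068 and 0.068 m and x of clip_tip in the frame of tray between -0.073 and 0.073 m and y of clip_tip in the frame of tray between -0.073 and 0.073 m and z of each of clip, clip_tip in the frame of tray below 0.032 m and linear speed of each of clip, housing below 0.02 m/s and angle between housing's own z axis and vertical below 0.1 rad and z of housing in the frame of pin_hole below -0.022 m and horizontal distance between housing and grip_top between 0.043 and 0.053 m); the robot touches nothing.
It fails at once if the shuttle is slammed (moved faster than 0.35 m/s) (velocity of joint shuttle above 0.35 m/s).
It fails at once if the housing is tipped (more than 0.3 rad) (angle between housing's own z axis and vertical above 0.3 rad).
It fails at once if a bystander is moved more than 30 mm (distance of any of turntable, v_block, spare_housing from where it was at the start of the episode above 0.03 m).
It also fails if it takes over 67 s, if anything falls off the work surface, if the arm or the gripper's body presses on something with over 40 N, if the wrist force passes 120 N, or if a joint passes its speed limit or range.

## Working session

There is one attempt and no reset: what is moved stays moved. The work goes in short steps, each a Python script; the robot and the scene stay as the last script left them, time stands still between calls to the robot, and variables do not carry over. Pictures are saved under pics/ and viewed, and the job is handed in when it is done.

```bash
ls; mkdir -p pics
python3 - <<'E'
from rig import robot
import cv2,json,numpy as np
for n in ["scene","top","wrist"]:
    c=robot.camera(n); cv2.imwrite(f"pics/a_{n}.png",c["color"][:,:,::-1])
    np.savez(f"a_{n}.npz",K=c["K"],R=c["R"],t=c["t"])
    print(n,np.round(c["K"],1).tolist(),np.round(c["R"],3).tolist(),np.round(c["t"],3), np.round(-c["R"].T@c["t"],3))
print(robot.sense())
E
```

```text
pics
scene [[465.0, 0.0, 320.8], [0.0, 465.0, 243.0], [0.0, 0.0, 1.0]] [[0.601, -0.799, -0.002], [-0.582, -0.436, -0.687], [0.548, 0.414, -0.727]] [-0.347  0.385  0.79 ] [-0.    -0.437  0.837]
top [[597.1, 0.0, 326.8], [0.0, 597.1, 233.1], [0.0, 0.0, 1.0]] [[0.059, -0.998, -0.003], [-0.977, -0.058, -0.204], [0.204, 0.015, -0.979]] [-0.028  0.577  1.566] [ 0.247 -0.018  1.65 ]
wrist [[338.2, 0.0, 323.0], [0.0, 338.2, 238.5], [0.0, 0.0, 1.0]] [[0.424, 0.906, -0.002], [0.864, -0.404, 0.302], [0.272, -0.13, -0.953]] [-0.673 -0.036  0.392] [0.209 0.646 0.383]
{'t': 0.15, 'qpos': array([-1.24208193,  0.47765148,  0.02237311,  1.55614556, -0.01149915,
        1.10929201, -0.08309123]), 'qd': array([ 0.00143659, -0.00176554, -0.00105199, -0.00422069,  0.00105911,
        0.00031449, -0.00034386]), 'effort': array([ 3.01935273e-03, -5.83291483e+01,  1.53659519e+00, -2.72873873e+01,
       -5.42231533e-02,  1.44838763e-02,  1.26838045e-04]), 'tcp_pos': array([0.28540703, 0.61124485, 0.23891117]), 'tcp_rot': array([ 0.34151356,  1.54370323, -0.34365542]), 'contact_force': array([-0.18731941, -0.11309055,  0.1032859 ]), 'ft_torque': array([-0.0015405 , -0.03637074,  0.02880351]), 'finger_gap': 0.08759891426951012}
```

View pics/a_scene.png

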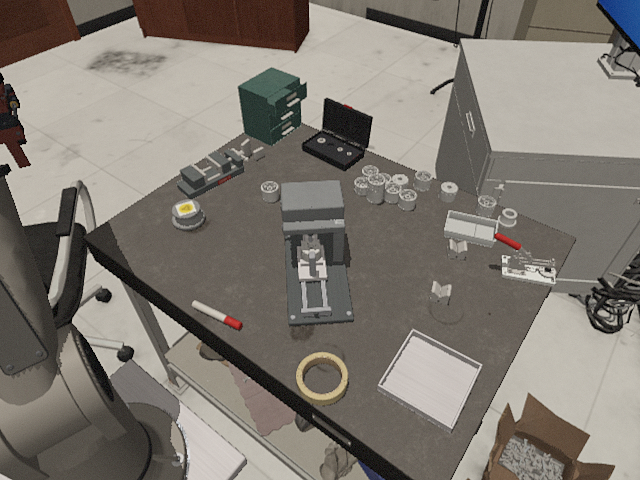

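View pics/a_top.png

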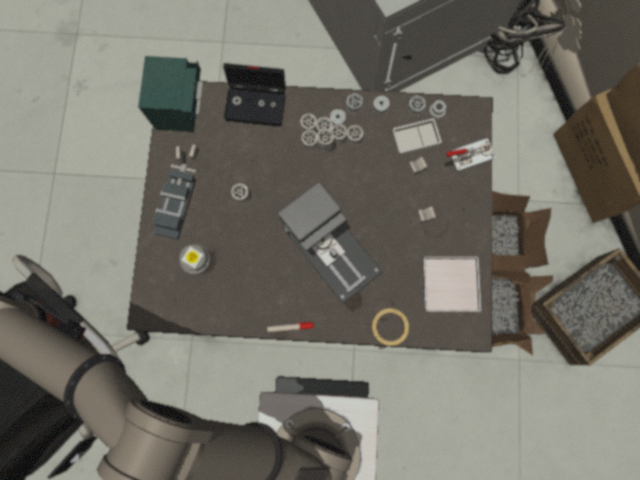

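View pics/a_wrist.png

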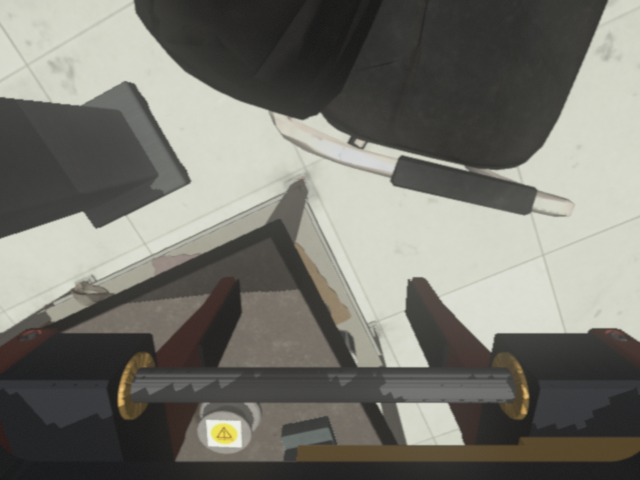

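Run:
```python
import cv2
a=cv2.imread("pics/a_top.png")[175:305,265:390]; cv2.imwrite("pics/b1.png",cv2.resize(a,None,fx=4.6,fy=4.6,interpolation=cv2.INTER_CUBIC))
a=cv2.imread("pics/a_scene.png")[170:335,270:365]; cv2.imwrite("pics/b2.png",cv2.resize(a,None,fx=3.6,fy=3.6,interpolation=cv2.INTER_CUBIC))
```

```text
(no output)
```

View pics/b1.png

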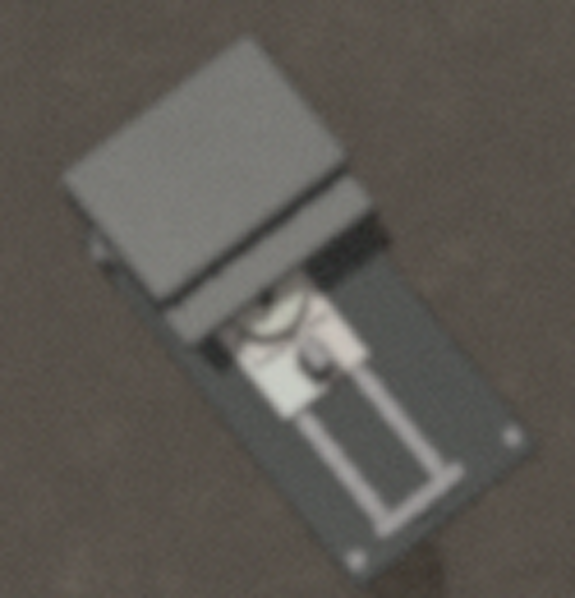

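View pics/b2.png

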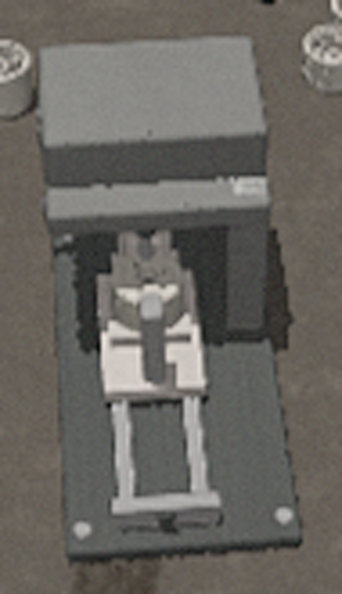

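```bash
cat > h.py <<'E'
import numpy as np,cv2
from scipy.optimize import least_squares
def load(n):
    d=np.load(n); return d["K"],d["R"],d["t"]
def proj(c,X):
    K,R,t=c; p=(np.atleast_2d(X)@R.T+t)@K.T; return p[:,:2]/p[:,2:]
def ray(c,px,z):
    K,R,t=c; d=R.T@np.linalg.inv(K)@np.array([*px,1.]); o=-R.T@t
    return o+d*(z-o[2])/d[2]
def rz(a): return np.array([[np.cos(a),-np.sin(a),0],[np.sin(a),np.cos(a),0],[0,0,1]])
def fx2w(p,P):  # p=[x,y,yaw], P mm
    return np.atleast_2d(P)/1000@rz(p[2]).T+np.array([p[0],p[1],0])
E
cat > fit.py <<'E'
from h import *
top=load("a_top.npz");sc=load("a_scene.npz")
P=[[-50,125,170],[86,125,170],[86,32,170],[-50,32,170],[-50,8,133],[86,8,133],[-50,-150,12],[90,-150,12]]
t=np.array([[65,178],[248,38],[345,158],[162,300],[188,345],[372,205],[360,580],[533,448]])/4.6+[265,175]
s=np.array([[42,50],[252,40],[266,130],[46,145],[50,218],[270,205],[68,545],[298,534]])/3.6+[270,170]
def r(p): X=fx2w(p,P); return np.r_[(proj(top,X)-t).ravel(),(proj(sc,X)-s).ravel()]
for f in (r,lambda p:r(p)[:16],lambda p:r(p)[16:]):
    q=least_squares(f,[.5,-.05,-1],loss="soft_l1").x; print(q)
    print(np.round(f(q),1).reshape(-1,2).tolist())
PT=[[75,75,22],[75,-75,22],[-75,-75,22],[-75,75,22]]
st=np.array([[412,331],[481,370],[455,427],[380,381]])
g=lambda p:(proj(sc,fx2w(p,PT))-st).ravel()
q=least_squares(g,[.4,-.4,0]).x; print("tray sc",q,np.round(g(q),1))
tt=np.array([[424,257],[479,257],[480,311],[426,312]])
for k in range(4):print(ray(top,tt[k],.022))
E
python3 fit.py
```

```text
[ 0.53984009  0.01187484 -0.84735459]
[[-1.2, -0.9], [1.1, -2.0], [2.3, -0.6], [-0.1, 0.8], [0.6, 0.9], [1.9, -0.3], [0.1, 2.3], [2.2, -0.3], [-1.7, -2.3], [-0.1, -2.6], [0.6, -0.2], [-2.0, -0.9], [-1.8, -0.9], [0.2, -0.9], [-1.6, 2.1], [0.8, 0.7]]
[ 0.53932977  0.01401135 -0.84282964]
[[-2.2, -0.5], [-0.0, -1.9], [1.4, -0.5], [-0.9, 1.0], [-0.2, 1.1], [0.9, -0.3], [-0.5, 2.4], [1.5, -0.4]]
[ 0.53965661  0.00962169 -0.84595622]
[[-1.1, -1.9], [0.5, -2.3], [1.4, 0.2], [-1.3, -0.4], [-1.1, -0.4], [1.0, -0.4], [-0.7, 2.7], [1.7, 1.2]]
tray sc [ 0.46560785 -0.34832377  0.0430293 ] [ 2.  -3.   3.1 -4.5 -2.4  2.7 -2.2  3.3]
[ 0.53427851 -0.26527962  0.022     ]
[ 0.54322399 -0.41681501  0.022     ]
[ 0.39490705 -0.42062519  0.022     ]
[ 0.38355317 -0.27464791  0.022     ]
```

Run:
```python
from h import *
from rig import robot
from scipy.spatial.transform import Rotation as Ro
top=load("a_top.npz");sc=load("a_scene.npz");w=load("a_wrist.npz")
p=[.5395,.012,-.845]
def inv(X): return (rz(p[2]).T@(X-[p[0],p[1],0]))*1000
print("loop",inv(ray(top,np.array([100,250])/4.6+[265,175],.06)), inv(ray(sc,np.array([65,240])/3.6+[270,170],.054)))
s=robot.sense();RT=Ro.from_rotvec(s["tcp_rot"]).as_matrix()
c=-w[1].T@w[2]
print("cam in tool",RT.T@(c-s["tcp_pos"]),"look",RT.T@w[1][2]); print(RT)
from math import *
for yaw in(p[2],):
  F=rz(yaw)
  for lean in (40,44,48):
    a=radians(lean)
    # lean = angle from vertical?
    x=F@[sin(a),0,-cos(a)]
    for sg in(1,-1):
      y=F@[0,sg,0.]; R=np.c_[x,y,np.cross(x,y)]
      for back in (0.,.1,.2,.25):
        L=fx2w(p,[-48,87,54])[0]-x*back
        print(lean,sg,back,np.round(L,3),robot.inverse_kinematics(L,Ro.from_matrix(R).as_rotvec()))
```

```text
loop [-49.46500884 100.576977    60.        ] [-39.24396679  63.46112     54.        ]
cam in tool [-0.14418801 -0.00087547 -0.08360137] look [ 9.53477497e-01 -8.71275268e-04  3.01462938e-01]
[[-4.78458282e-04  4.23050951e-01  9.06105769e-01]
 [-1.28142717e-03  9.06104869e-01 -4.23051208e-01]
 [-9.99999065e-01 -1.36352091e-03  1.08575605e-04]]
40 1 0.0 [0.573 0.106 0.054] [-1.10150048  0.70946693  0.57141474  2.13972169  0.83303143  0.46202959
 -0.70024192]
40 1 0.1 [0.53  0.154 0.131] [-1.18044205  0.50982727  0.49474016  2.13779117  0.7582932   0.70897754
 -0.63917688]
40 1 0.2 [0.487 0.202 0.207] [-1.28374548  0.35418107  0.44791311  2.09214407  0.68360518  0.9525692
 -0.59643101]
40 1 0.25 [0.466 0.226 0.246] [-1.33556612  0.29325849  0.42688792  2.05339311  0.65300703  1.07312092
 -0.58449103]
40 -1 0.0 [0.573 0.106 0.054] [-0.54329487  0.61652249 -0.1415343   2.10236875  1.22124334  0.84333504
  2.16570161]
40 -1 0.1 [0.53  0.154 0.131] [-0.58157972  0.47187978 -0.24993185  2.09779792  1.04154021  0.9925076
  2.27581721]
40 -1 0.2 [0.487 0.202 0.207] [-0.63509563  0.35196706 -0
[... 1342 characters left out ...]
8 1 0.2 [0.474 0.217 0.188] [-1.39904272  0.46110084  0.47758543  2.11124968  0.75402565  0.98351986
 -0.76596762]
48 1 0.25 [0.449 0.245 0.221] [-1.45479002  0.40584593  0.45648188  2.07383873  0.71149388  1.09873183
 -0.74583485]
48 -1 0.0 [0.573 0.106 0.054] [-0.60060665  0.6740614  -0.14889686  2.11306214  1.32112248  0.97471484
  2.01134748]
48 -1 0.1 [0.523 0.161 0.121] [-0.65851774  0.54739323 -0.26075328  2.11182577  1.14422199  1.11433535
  2.09980024]
48 -1 0.2 [0.474 0.217 0.188] [-0.72542533  0.44492693 -0.35517292  2.06619265  0.98774309  1.26876239
  2.17205709]
48 -1 0.25 [0.449 0.245 0.221] [-0.76184491  0.4052138  -0.39466658  2.02762322  0.92173374  1.35125752
  2.20036792]
```

```bash
cat >> h.py <<'E'
from scipy.spatial.transform import Rotation as Ro
def toolR(yaw,lean,sg):
    F=rz(yaw);x=F@[np.sin(lean),0,-np.cos(lean)];y=F@[0,sg,0.]
    return np.c_[x,y,np.cross(x,y)]
def snap(robot,n,tag):
    c=robot.camera(n); cv2.imwrite(f"pics/{tag}.png",c["color"][:,:,::-1]); np.savez(f"{tag}.npz",K=c["K"],R=c["R"],t=c["t"]); return c
E
python3 - <<'E'
from h import *
from rig import robot
p=[.5395,.012,-.845]
R=toolR(p[2],np.radians(44),1)
L=fx2w(p,[-48,87,54])[0]-R[:,0]*.17
robot.move_to(L,Ro.from_matrix(R).as_rotvec())
snap(robot,"wrist","c1"); s=robot.sense(); print(s["t"],s["tcp_pos"],L)
E
```

```text
1.9167 [0.49453259 0.19523078 0.17638394] [0.49433308 0.19397658 0.17628777]
```

View pics/c1.png

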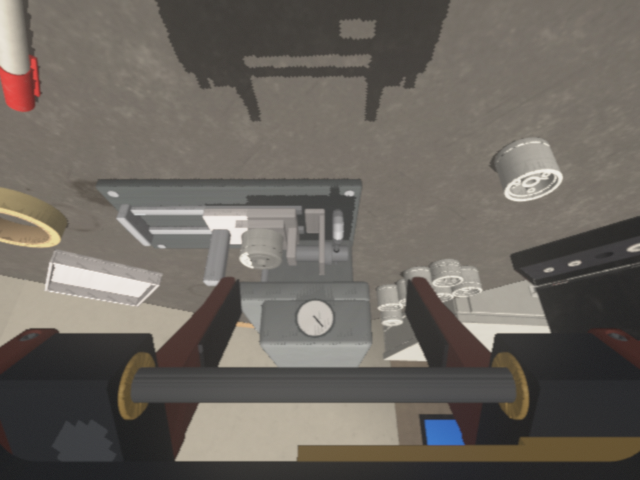

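Run:
```python
import cv2
a=cv2.imread("pics/c1.png")[165:375,85:385]; cv2.imwrite("pics/c1z.png",cv2.resize(a,None,fx=2.66,fy=2.66,interpolation=cv2.INTER_CUBIC))
a=cv2.imread("pics/c1.png")[170:290,220:370]; cv2.imwrite("pics/c1y.png",cv2.resize(a,None,fx=5,fy=5,interpolation=cv2.INTER_CUBIC))
```

```text
(no output)
```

View pics/c1z.png

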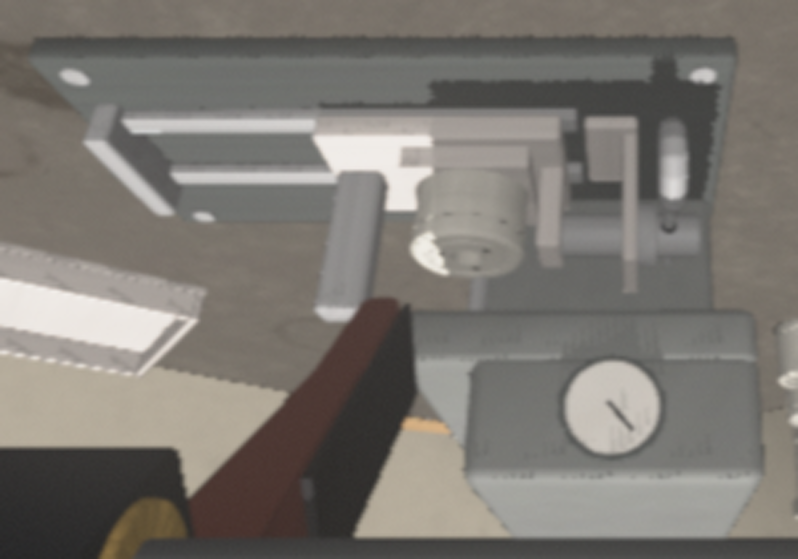

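View pics/c1y.png

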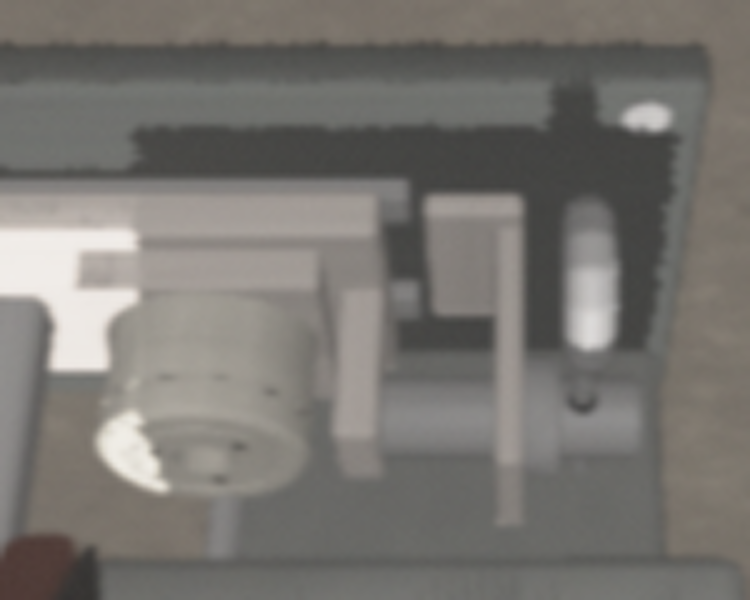

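```bash
cat > fit2.py <<'E'
from h import *
w=load("c1.npz")
Z=lambda a:np.array(a)/2.66+[85,165]
P=[[-50,-150,0],[-50,125,0],[-50,125,12],[-50,8,113],[-50,125,113],[-50,32,133],[-50,125,133],[-50,32,170],[-50,125,170]]
m=np.array([[97.5,180],[361,179],[362,186],Z([413,312]),Z([753,312]),Z([470,361]),Z([760,360]),Z([468,472]),Z([765,472])])
def r(p): return (proj(w,fx2w(p,P))-m).ravel()
q=least_squares(r,[.54,.012,-.845],loss="soft_l1").x
print(q); print(np.round(r(q),1).reshape(-1,2).tolist())
# clip: loop front and pin hole, holding x=-38-... 
def inv(X,p=q): return (rz(p[2]).T@(X-[p[0],p[1],0]))*1000
def cross_x(px,x):  # ray with plane fixture x
    K,R,t=w; d=R.T@np.linalg.inv(K)@np.array([*px,1.]); o=-R.T@t
    n=rz(q[2])[:,0]; a=np.dot(n,[q[0],q[1],0]); s=(x/1000+a-n@o)/(n@d); return inv(o+d*s)
print("hole", [cross_x([336.4,250.4],x) for x in (0,2)])
for px in ([338,210],[338,225],[338,240]): print("loop",[np.round(cross_x(px,x),1) for x in(-56,-48,-40)])
E
python3 fit2.py
```

```text
[ 0.54307825  0.01218756 -0.83681378]
[[0.5, -0.2], [0.8, -0.6], [0.5, 1.7], [-4.3, -1.3], [0.8, -1.7], [-0.5, 2.2], [-0.2, 2.3], [-3.7, 5.4], [1.0, 5.1]]
hole [array([4.55659689e-14, 9.88417940e+01, 5.84049283e+01]), array([ 2.        , 98.91519705, 57.40921973])]
loop [array([-56. ,  99.2,  42.9]), array([-48. ,  99.5,  37.6]), array([-40. ,  99.9,  32.4])]
loop [array([-56. ,  98.8,  59.7]), array([-48. ,  99.2,  54.9]), array([-40. ,  99.5,  50.2])]
loop [array([-56. ,  98.5,  75.7]), array([-48. ,  98.8,  71.4]), array([-40. ,  99.1,  67.1])]
```

```bash
cat >> h.py <<'E'
q=np.array([0.5431,0.0122,-0.838])
RG=toolR(q[2],np.radians(44),1)
def gp(P,back=0.): return fx2w(q,P)[0]+RG[:,0]*(.002-back)
E
python3 - <<'E'
from h import *
from rig import robot
rv=Ro.from_matrix(RG).as_rotvec()
robot.command_gripper(.045)
robot.move_to(gp([-48,99,54],.12),rv)
robot.move_l(gp([-48,99,54],.045))
snap(robot,"wrist","d1"); s=robot.sense(); print(s["t"],s["tcp_pos"],gp([-48,99,54],.045),s["qpos"])
a=cv2.imread("pics/d1.png")[100:480,140:520];cv2.imwrite("pics/d1z.png",cv2.resize(a,None,fx=1.55,fy=1.55))
E
```

```text
3.7667 [0.56457693 0.13773151 0.08550428] [0.56459596 0.13630765 0.08493161] [-1.15903704  0.6631317   0.52767968  2.12170676  0.87146553  0.60742008
 -0.76783707]
```

View pics/d1z.png

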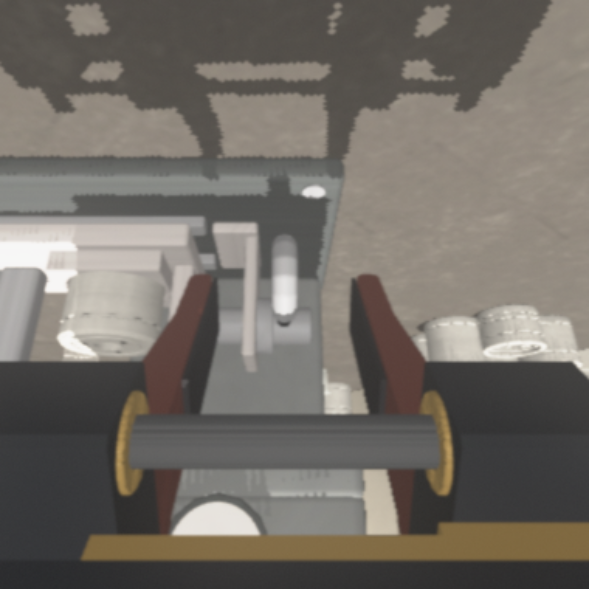

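Run:
```python
from h import *
w=load("d1.npz"); im=cv2.imread("pics/d1.png")
for yy in (94,104):
  for a in np.arange(0,6.28,.02):
    u=proj(w,fx2w(q,[-38+18*np.cos(a),yy,54+18*np.sin(a)]))[0]
    im[int(round(u[1])),int(round(u[0]))]=(0,0,255) if yy==94 else (0,255,0)
u=proj(w,fx2w(q,[-48,99,54]))[0]; im[int(u[1]),int(u[0])]=(255,0,0)
a=im[200:340,250:420];cv2.imwrite("pics/d1y.png",cv2.resize(a,None,fx=4.5,fy=4.5,interpolation=cv2.INTER_NEAREST))
```

```text
(no output)
```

View pics/d1y.png

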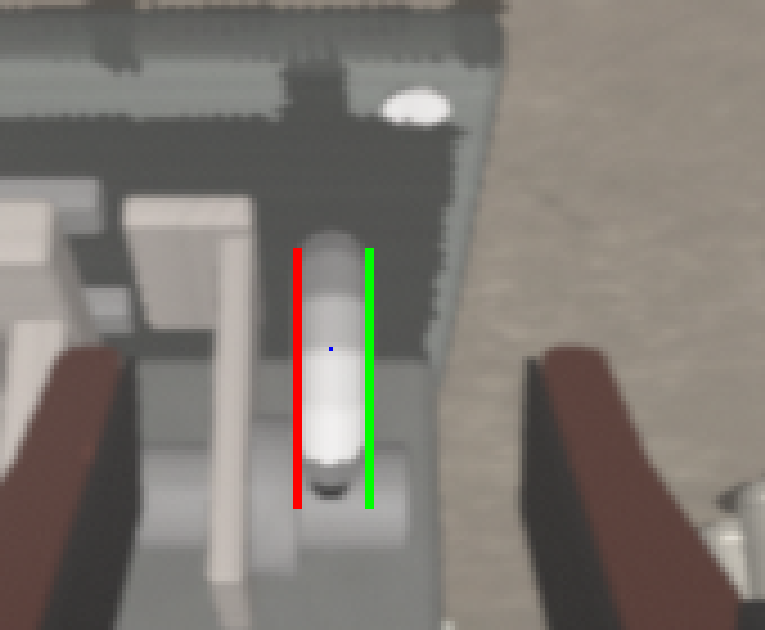

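Run:
```python
from h import *
from rig import robot
r=robot.move_l(gp([-48,99,51],0),velocity=.06,force_limit=15)
s=robot.sense(); print(r,s["t"],s["tcp_pos"],gp([-48,99,51]),s["contact_force"])
robot.command_gripper(0.0)
s=robot.sense(); print(s["t"],s["finger_gap"],s["contact_force"])
snap(robot,"wrist","e1")
```

```text
False 4.7 [0.58553984 0.11325478 0.04960111] [0.58550711 0.11307216 0.04956132] [-0.26510755  0.18027699  0.438351  ]
5.3417 0.009484210583253262 [-1.12994367  0.33900067 -0.09052504]
```

View pics/e1.png

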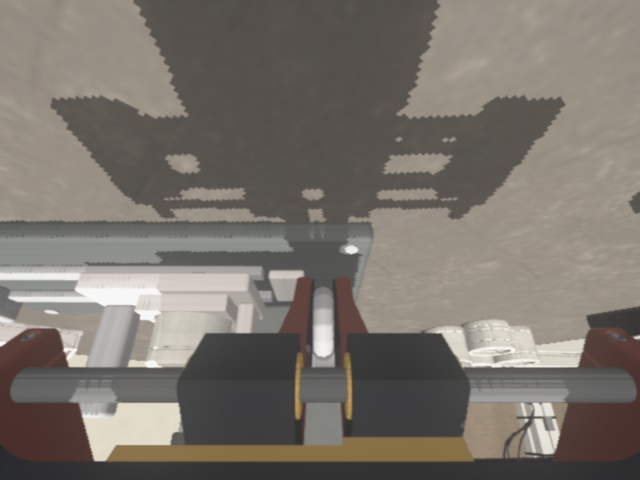

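Loop held between the fingers at (322,320), gap 9.5 mm. Pull.

Run:
```python
from h import *
from rig import robot
F=rz(q[2])
for d in (16,65):
    robot.move_l(gp([-48-d,99,51],0),velocity=.04)
    s=robot.sense(); print(s["t"],s["tcp_pos"],F.T@s["contact_force"],s["finger_gap"])
snap(robot,"wrist","f1");snap(robot,"scene","f2")
a=cv2.imread("pics/f2.png")[170:335,240:380];cv2.imwrite("pics/f2z.png",cv2.resize(a,None,fx=3.6,fy=3.6,interpolation=cv2.INTER_CUBIC))
```

```text
5.9417 [0.57416326 0.12566302 0.04918673] [-5.78538426 -1.27806629  1.83330719] 0.009721469306460007
7.3167 [0.54215523 0.16107517 0.04964282] [ 0.68588498  0.09482173 -0.38147758] 0.009158600014076482
```

View pics/f1.png

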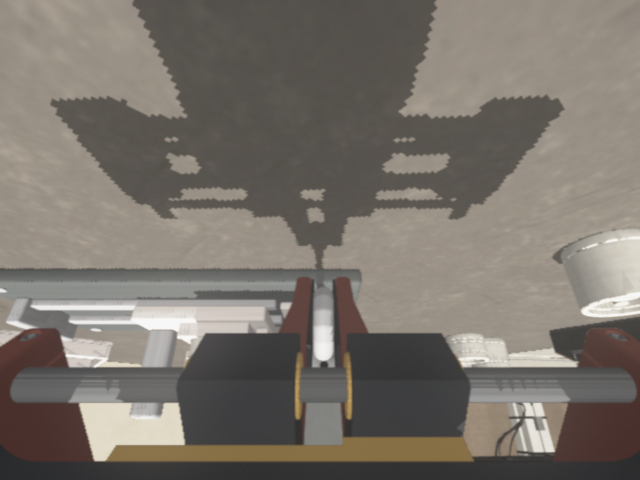

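View pics/f2z.png

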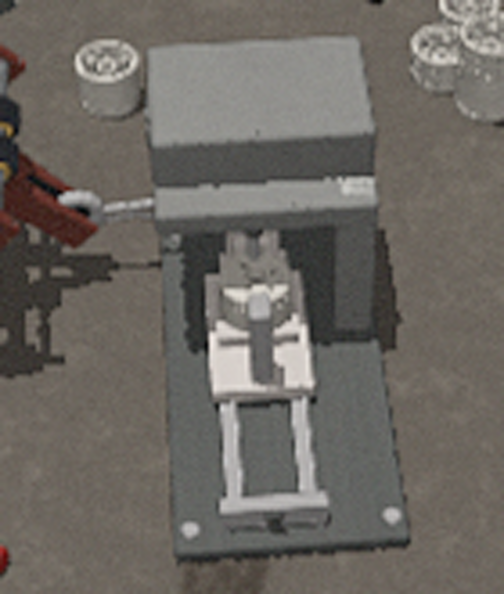

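```bash
cat >> h.py <<'E'
C=np.array([.464,-.345,0]); YT=-.76
RT_=toolR(YT,np.radians(44),1)
def tp(along,z): return np.r_[C[:2]+along*rz(YT)[:2,0],z]+RT_[:,0]*.002
E
python3 - <<'E'
from h import *
from rig import robot
rvG=Ro.from_matrix(RG).as_rotvec(); rvT=Ro.from_matrix(RT_).as_rotvec()
print([robot.inverse_kinematics(tp(-.036,z),rvT) for z in (.26,.03)])
robot.move_l(gp([-150,99,60]),velocity=.2)
robot.move_l(gp([-150,99,260]),velocity=.25)
try: robot.move_l(tp(-.036,.26),rvT,velocity=.25)
except robot.MotionError as e:
    print(e); robot.move_to(tp(-.036,.26),rvT)
s=robot.sense(); print(s["t"],s["tcp_pos"],tp(-.036,.26),s["qpos"],s["finger_gap"])
snap(robot,"wrist","g1");snap(robot,"scene","g2")
E
```

```text
[array([-0.46900015, -0.09107281,  0.8121288 ,  2.42980836,  1.46381073,
        0.33772684, -0.15039852]), None]
16.6 [ 0.43888544 -0.32114856  0.25853896] [ 0.43891293 -0.32115596  0.25856132] [ 0.11653179 -0.0285775   0.23517665  2.40450148  1.44004853  0.28697952
 -0.16091605] 0.009616229412453551
```

View pics/g2.png

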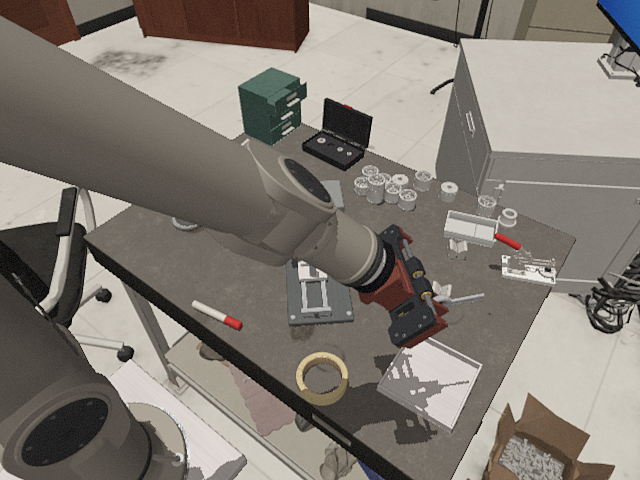

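View pics/g1.png

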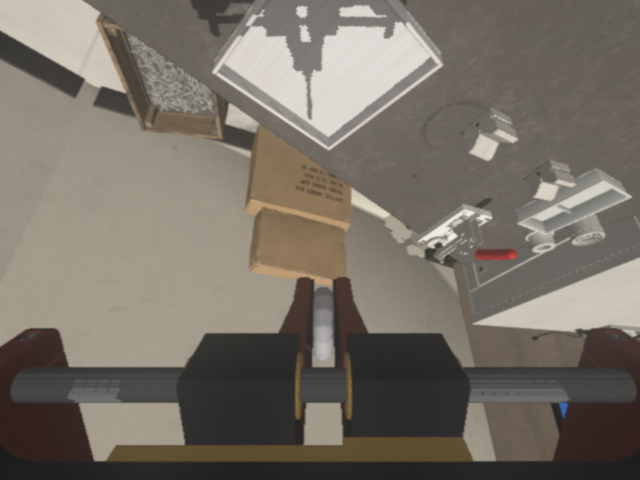

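Run:
```python
from h import *
from rig import robot
C=np.array([.464,-.345,0])
for lean in (44,34,24):
  for sg in(1,-1):
    ok=[]
    for yd in range(-180,180,15):
      yaw=np.radians(yd);R=toolR(yaw,np.radians(lean),sg);rv=Ro.from_matrix(R).as_rotvec()
      def P(z): return np.r_[C[:2]-.036*rz(yaw)[:2,0],z]+R[:,0]*.002
      a=robot.inverse_kinematics(P(.03),rv)
      if a is not None:
        b=robot.inverse_kinematics(P(.13),rv); 
        ok.append((yd,np.round(np.abs(a-robot.sense()["qpos"]).max(),1), b is not None))
    print(lean,sg,ok)
```

```text
44 1 [(-180, np.float64(1.4), True), (-165, np.float64(1.2), True), (-150, np.float64(1.0), True), (-135, np.float64(0.9), True), (-120, np.float64(0.8), True), (-105, np.float64(0.9), True), (-90, np.float64(1.0), True), (-75, np.float64(1.1), True), (-60, np.float64(1.1), True), (-15, np.float64(1.7), True), (0, np.float64(1.6), True), (15, np.float64(2.2), True), (30, np.float64(2.3), True), (45, np.float64(2.2), True), (60, np.float64(2.1), True), (75, np.float64(2.1), True), (90, np.float64(2.0), True), (105, np.float64(1.8), True), (120, np.float64(1.7), True), (135, np.float64(1.6), True), (150, np.float64(1.6), True), (165, np.float64(1.5), True)]
44 -1 [(-180, np.float64(2.1), True), (-165, np.float64(2.2), True), (-150, np.float64(2.2), True), (-135, np.float64(2.3), True), (-120, np.float64(2.3), True), (-105, np.float64(2.2), True), (-90, np.float64(2.1), True), (-75, np.float64(1.9), True), (-60, np.float64(1.9), True), (-15, np.float64(2.8), True), (0, np.float64(2.3), True), (15, np.float64(2.7), True), (30, np.float64(2.4), True), (45, np.float64(2.3), True), (60, np.
[... 2426 characters left out ...]
(2.0), True), (-165, np.float64(2.1), True), (-150, np.float64(2.3), True), (-135, np.float64(2.4), True), (-120, np.float64(2.4), True), (-105, np.float64(2.5), True), (-90, np.float64(2.5), True), (-75, np.float64(2.4), True), (-60, np.float64(2.8), True), (-45, np.float64(2.8), True), (-30, np.float64(2.8), True), (-15, np.float64(2.4), True), (0, np.float64(1.5), True), (15, np.float64(2.0), True), (30, np.float64(2.1), True), (45, np.float64(2.1), True), (60, np.float64(2.0), True), (75, np.float64(1.9), True), (90, np.float64(1.9), True), (105, np.float64(1.8), True), (120, np.float64(1.7), True), (135, np.float64(1.6), True), (150, np.float64(1.7), True), (165, np.float64(1.9), True)]
```

```bash
cat >> h.py <<'E'
YT=np.radians(-125.)
RT_=toolR(YT,np.radians(44),1)
E
python3 - <<'E'
from h import *
from rig import robot
rvT=Ro.from_matrix(RT_).as_rotvec()
robot.move_to(tp(-.036,.13),rvT)
s=robot.sense(); print(s["t"],s["tcp_pos"],s["qpos"],s["finger_gap"])
snap(robot,"wrist","i1");snap(robot,"scene","i2")
E
```

```text
17.55 [ 0.48334136 -0.3179128   0.12902928] [ 0.01185748  0.64139068  0.14726995  1.82571611  0.64499297  1.16210813
 -0.87364713] 0.009511447338540962
```

View pics/i2.png

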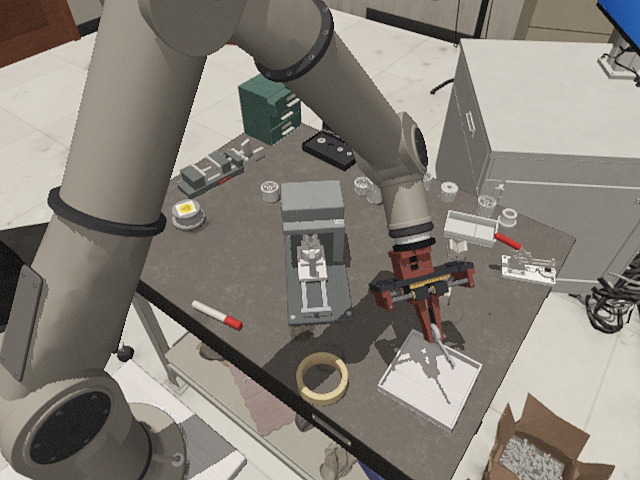

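View pics/i1.png

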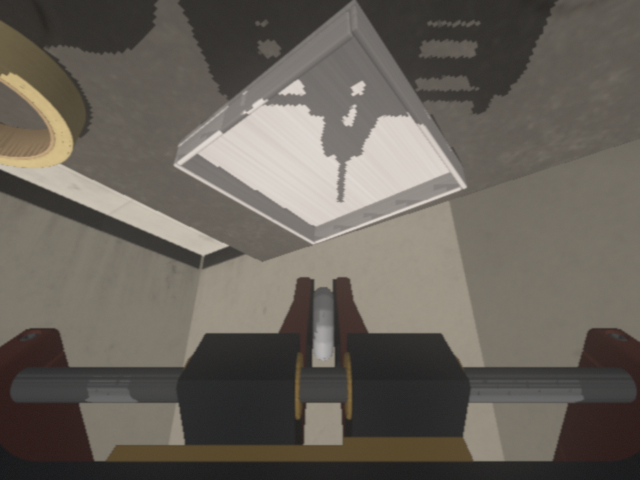

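Run:
```python
from h import *
from rig import robot
w=load("i1.npz"); P=[ray(w,u,.022) for u in ([176,165],[353,3],[466,187],[314,242])]
print(np.round(P,3),np.mean(P,0))
rvT=Ro.from_matrix(RT_).as_rotvec()
r=robot.move_l(tp(-.036,.030),velocity=.08,force_limit=6)
s=robot.sense(); print(r,s["t"],s["tcp_pos"],s["contact_force"])
snap(robot,"scene","j2")
a=cv2.imread("pics/j2.png")[260:440,340:520];cv2.imwrite("pics/j2z.png",cv2.resize(a,None,fx=3.3,fy=3.3,interpolation=cv2.INTER_CUBIC))
```

```text
[[ 0.391 -0.275  0.022]
 [ 0.541 -0.257  0.022]
 [ 0.546 -0.413  0.022]
 [ 0.402 -0.419  0.022]] [ 0.4698009 -0.3412129  0.022    ]
False 19.05 [ 0.48416075 -0.31678101  0.02904305] [ 0.7141652   0.25469276 -0.24481539]
```

View pics/j2z.png

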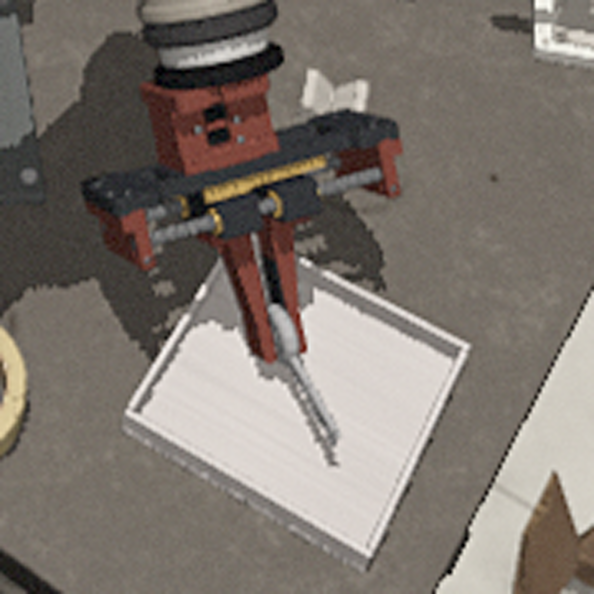

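Clip is inside the tray with margin on all sides. Release, retreat along the tool axis, check.

Run:
```python
from h import *
from rig import robot
robot.move_l(tp(-.036,.027),velocity=.05,force_limit=6)
robot.command_gripper(.035)
s=robot.sense(); x=RT_[:,0]
robot.move_l(s["tcp_pos"]-x*.13,velocity=.15)
s=robot.sense(); print(s["t"],s["tcp_pos"],s["contact_force"],s["finger_gap"])
snap(robot,"wrist","k1")
```

```text
20.9667 [ 0.53466772 -0.24335044  0.11861321] [-1.27693088 -0.1163516  -0.82918902] 0.03513000801283835
```

View pics/k1.png

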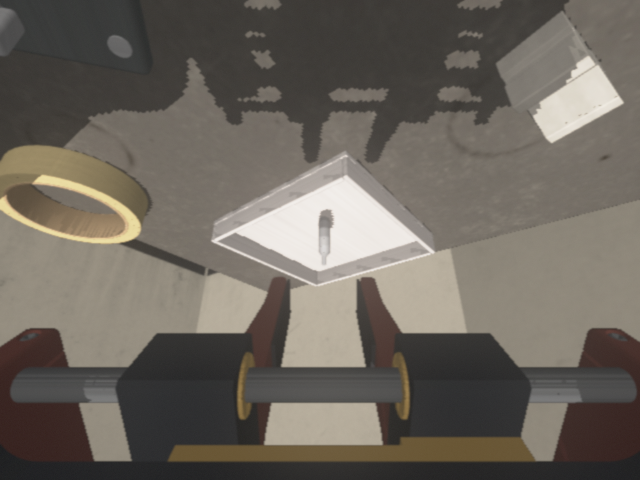

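```bash
cat >> h.py <<'E'
def inv(X): return (rz(q[2]).T@(X-[q[0],q[1],0]))*1000
F=rz(q[2]); RS=np.c_[[0,0,-1.],-F[:,0],F[:,1]]
E
python3 - <<'E'
from h import *
from rig import robot
sc=load("a_scene.npz");w=load("c1.npz");top=load("a_top.npz")
print(inv(ray(sc,np.array([152,303])/3.6+[270,170],.094)),inv(ray(w,np.array([341,311])/2.66+[85,165],.094)),inv(ray(top,np.array([312,355])/4.6+[265,175],.094)))
print(np.linalg.det(RS))
rv=Ro.from_matrix(RS).as_rotvec()
for z in (240,130,78): print(robot.inverse_kinematics(fx2w(q,[10,-40,z])[0],rv),robot.inverse_kinematics(fx2w(q,[10,-125,z])[0],rv))
E
```

```text
[  9.20923101 -35.33031459  94.        ] [  0.92927903 -30.02221182  94.        ] [  3.73489766 -34.03926943  94.        ]
1.0
[ 0.23406674  0.24745329 -0.36462791  1.90134767  0.1032697   1.01087135
  2.12822959] [ 0.2216769   0.13760696 -0.20231502  2.02961459  0.03325306  0.97739987
  2.30621679]
[ 0.36088195  0.41737556 -0.53787608  1.99338539  0.29196595  0.8059627
  1.96003826] [ 0.44334994  0.32112388 -0.47339065  2.1223161   0.21435746  0.74296413
  2.13553669]
[ 0.40572246  0.5185901  -0.60396122  2.02096584  0.43580915  0.72991006
  1.83541715] [ 0.49506929  0.42923054 -0.54639724  2.15180547  0.36558842  0.64962861
  1.99764879]
```

Go above the grip (open gripper), look again.

Run:
```python
from h import *
from rig import robot
s=robot.sense()
robot.move_l(s["tcp_pos"]+[0,0,.1],velocity=.25)
rv=Ro.from_matrix(RS).as_rotvec()
robot.move_to(fx2w(q,[6,-45,240])[0],rv)
robot.command_gripper(.06)
snap(robot,"wrist","l1");snap(robot,"scene","l2"); s=robot.sense(); print(s["t"],s["tcp_pos"])
```

```text
24.7833 [ 0.51365888 -0.02235647  0.24000632]
```

View pics/l1.png

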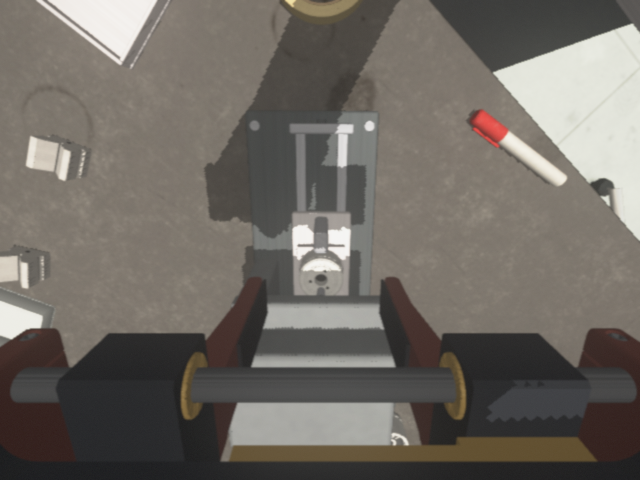

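View pics/l2.png

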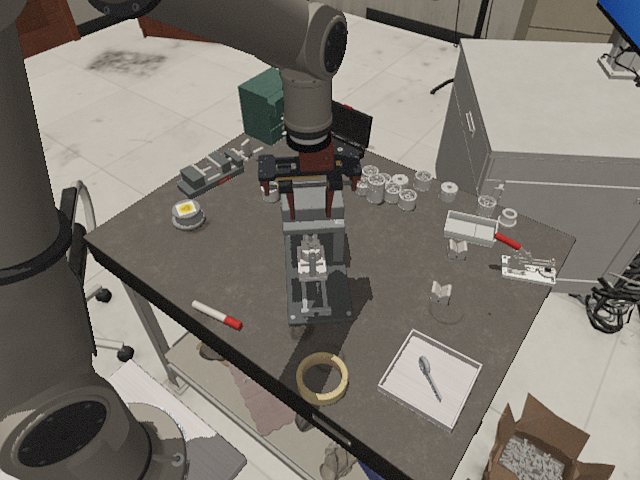

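Run:
```python
from h import *
a=cv2.imread("pics/l1.png")[105:305,240:390];cv2.imwrite("pics/l1z.png",cv2.resize(a,None,fx=3.5,fy=3,interpolation=cv2.INTER_CUBIC))
```

```text
(no output)
```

View pics/l1z.png

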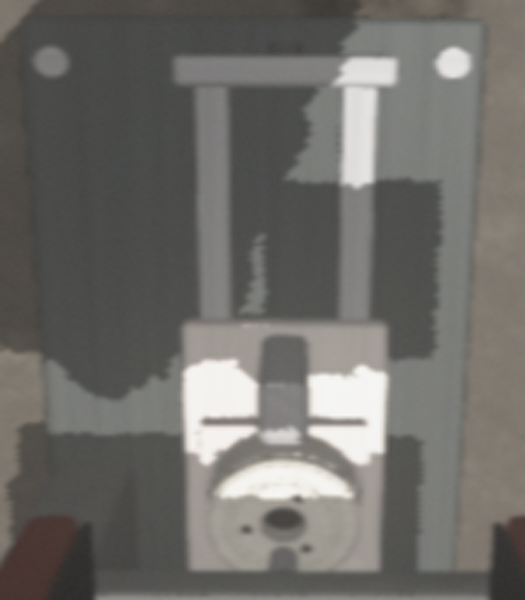

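Run:
```python
from h import *
w=load("l1.npz")
f=lambda u:np.array(u)/[3.5,3]+[240,105]
print(inv(ray(w,f([283,412]),.094)),inv(ray(w,f([283,385]),.094)),inv(ray(w,f([283,440]),.094)), "base of post",inv(ray(w,f([283,336]),.030)),"shuttle edge",inv(ray(w,f([284,322]),.030)))
print("stop",inv(ray(w,f([284,57]),.032)), inv(ray(w,f([283,519]),.068)))
print("base",inv(ray(w,f([25,18]),.012)),inv(ray(w,f([483,22]),.012)))
```

```text
[  8.09081441 -33.81608434  94.        ] [  8.06616377 -42.302976    94.        ] [  8.11682132 -24.86224552  94.        ] base of post [  8.45163168 -41.51391162  30.        ] shuttle edge [  8.13024791 -46.65927732  30.        ]
stop [   7.88213723 -136.37411066   32.        ] [ 8.38233486 12.95707114 68.        ]
base [  84.29528772 -149.56587676   12.        ] [ -50.76980864 -148.1397977    12.        ]
```

Run:
```python
from h import *
from rig import robot
P=lambda y,z:fx2w(q,[8.1,y,z])[0]
print(robot.inverse_kinematics(P(-125,78),Ro.from_matrix(RS).as_rotvec()) is not None)
robot.move_l(P(-36,130),velocity=.15)
r=robot.move_l(P(-36,78),velocity=.08,force_limit=8)
s=robot.sense(); print(r,s["t"],inv(s["tcp_pos"]))
if not r:
    robot.command_gripper(0.0); s=robot.sense(); print(s["finger_gap"],s["t"],F.T@s["contact_force"])
snap(robot,"wrist","m1");snap(robot,"scene","m2")
```

```text
True
False 26.4667 [  8.2487561  -35.7657391   78.19575238]
0.013869961375379136 27.2417 [ 0.72733632 -0.18787033 -0.36056476]
```

View pics/m1.png

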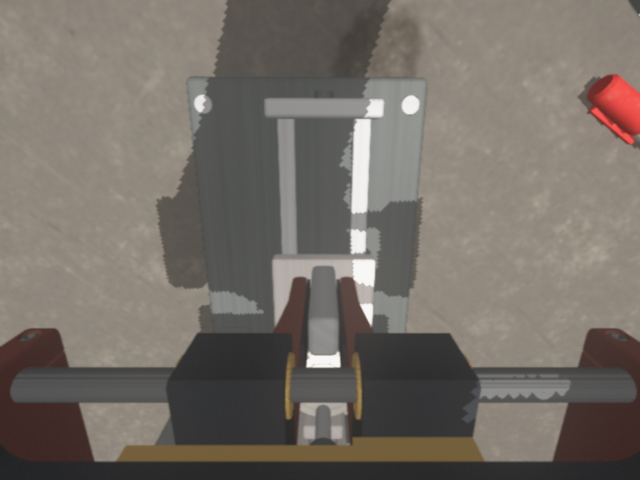

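Post held (13.9 mm). Slide.

Run:
```python
from h import *
from rig import robot
y0=inv(robot.sense()["tcp_pos"])[1]
P=lambda y,z:fx2w(q,[8.1,y,z])[0]
r=robot.move_l(P(y0-74,78),velocity=.05,force_limit=25)
s=robot.sense(); print(r,s["t"],inv(s["tcp_pos"])-[0,y0,0],F.T@s["contact_force"])
r=robot.move_l(P(y0-86,78),velocity=.015,force_limit=12)
s=robot.sense(); print(r,s["t"],inv(s["tcp_pos"])-[0,y0,0],F.T@s["contact_force"],s["finger_gap"])
snap(robot,"wrist","n1")
```

```text
False 28.975 [  7.99563612 -74.11642861  77.99665081] [ 0.62266646  0.86758117 -0.47050527]
True 29.5 [  8.02819519 -79.54258259  78.00538574] [0.33433797 0.36937323 2.9718572 ] 0.01390939445407922
```

View pics/n1.png

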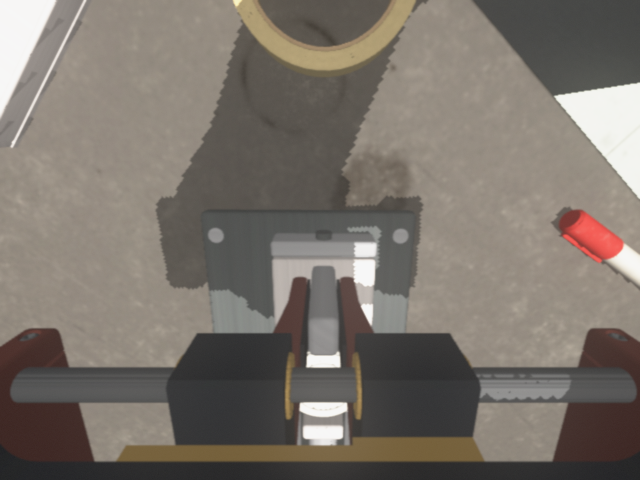

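Run:
```python
from h import *
from rig import robot
s=robot.sense(); print(inv(s["tcp_pos"]),F.T@s["contact_force"])
P=lambda y,z:fx2w(q,[8.1,y,z])[0]
y=inv(s["tcp_pos"])[1]
r=robot.move_l(P(y-3,78),velocity=.01,force_limit=15)
robot.hold(.3)
s=robot.sense(); print(r,inv(s["tcp_pos"]),F.T@s["contact_force"])
robot.command_gripper(.05)
s=robot.sense(); p=s["tcp_pos"]
robot.move_l(p+[0,0,.13],velocity=.12)
robot.hold(.2)
s=robot.sense(); print(s["t"],s["contact_force"])
snap(robot,"wrist","o1");snap(robot,"scene","o2")
```

```text
[   7.99845763 -115.60959324   77.98631897] [-0.81405989 -0.40455896  4.03448415]
True [   7.99497225 -115.64024317   77.97099509] [0.15021195 0.35466612 3.49075053]
32.3667 [-0.23843714 -0.63971218  0.21486374]
```

View pics/o1.png

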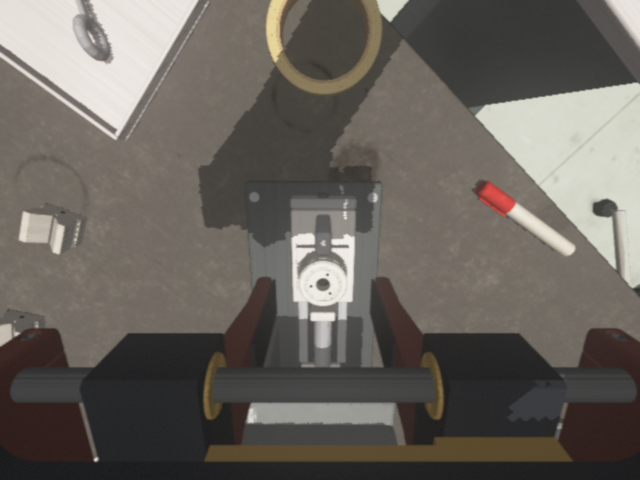

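View pics/o2.png

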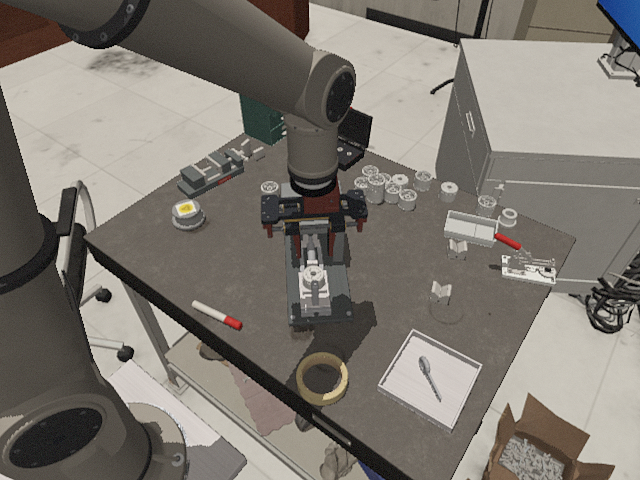

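Run:
```python
from h import *
a=cv2.imread("pics/o1.png")[170:350,240:390];cv2.imwrite("pics/o1z.png",cv2.resize(a,None,fx=3.3,fy=3.3,interpolation=cv2.INTER_CUBIC))
```

```text
(no output)
```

View pics/o1z.png

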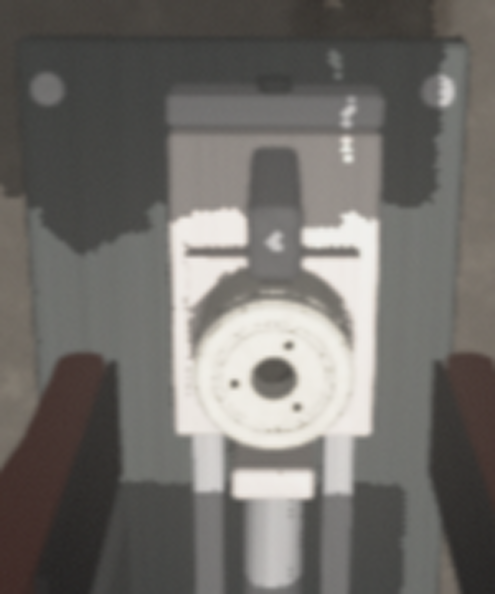

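Run:
```python
from rig import robot
print(robot.close_job()); print(robot.sense()["t"])
```

```text
the job is handed in; nothing more can be done
None
the job is handed in; nothing more can be done
```

The job is done and handed in at about 32.4 s on the robot's clock, against the 67 s limit. No verdict came back, so the results below are my own checks.

- **Clip:** I gripped it by the loop with the tool leaning 44°, pulled it 65 mm straight out along fixture -x, and released it in the tray. The last scene picture shows it lying inside the tray walls with margin all round.
- **Shuttle:** I gripped the post from above and slid it at about 0.05 m/s, then 0.015 m/s for the last part. It met its end stop at 79.5 mm and settled at 79.9 mm. A second push, stopped at its 15 N force limit, did not move it further. The last wrist picture shows the plate flush against the stop block.
- **Housing:** it looks upright in its nest in the same picture. I judged this by eye and did not measure the tilt.
- **Bystanders:** the arm met no unexpected contact, and nothing looks moved in the pictures. I did not measure their positions.

One move did not go as planned: my first release pose over the tray was out of reach, so I turned the tool to another yaw before lowering. The camera views also disagreed by a few mm on the fixture and the tray (up to about 6 mm). I used the close wrist view for the fixture and left about 25 mm of margin in the tray.

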